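# Interlock the specimen channels in the dissecting tray

## Robot

A 7-joint arm with a two-finger parallel gripper is mounted at the origin on the work surface. World frame = base frame: x ahead of the robot, y to its left, z up, the work surface at z = 0. Lengths are in m, angles in rad, forces in N, time in s.
With the tool pointing down it reaches from about 0.425 to 0.875 m from the base axis. Payload 9.9 kg.
Tool frame: the origin (TCP) lies on the centre line of the jaws, within the pads' length; the fingertips stand 14 mm ahead of it and the grasp point (between the pads) lies 5 mm behind it; z points along the fingers, y is the line along which they close (so a half turn about z gives the same grasp; the last joint's range is limited). The gripper opens to 85 mm and grips with 20 to 120 N. Pads are 22 mm wide; open, the fingers measure 114 mm over their backs; the gripper's body (76 mm by 85 mm) begins 54 mm behind the grasp point. The pads swing forward as they close: fully open they stand 13 mm farther back than shut.
Start: joints at [-1.266, 0.576, 0.025, 1.437, -0.015, 1.129, -0.057], TCP at [0.256, 0.625, 0.245] pointing down, gripper open.
Joint ranges: [-2.76, 2.76], [-0.34, 2.15], [-1.52, 1.57], [0.19, 2.46], [-1.09, 4.23], [0.17, 1.99], [-2.82, 2.82]. Speed limits (rad/s): [2.22, 2.22, 3.01, 3.01, 3.14, 3.14, 3.14].

## Interface

Orientations are given as a unit quaternion [x, y, z, w].
In Python, from workcell import arm, imaging gives the robot as it stands.
- The arm moves only by the tool carry_out, never from a script. Its argument "steps" is a list that holds one entry, the list of rows, each a list of 4 numbers: the shift along the tool's x, y, z in m, then the turn about the tool's z in degrees. A call has 1 to 10 rows; each row is the pose to reach, as a shift and turn from the pose commanded when the call began, along the tool's axes at that moment; what a row does not reach only later rows make up. A row lasts 1/12 s, in which the tool goes at most 41.7 mm and 7.16 degrees, less where a joint would pass 70% of its speed; a pose out of reach is approached as far as the arm can. A call with a gripper value outside its range is refused whole. "jaw" is the gripper's target within -1 to 1 (fully open at 1, half-way at 0, shut at -1), set as the call begins (left out, the last holds). The fingers move at their own pace and stop on an object; "force" is the grip in N (left out, the last holds). Time passes only in rows, so rows that repeat a pose let the fingers close. It gives the time, the measured TCP pose, the force, the opening and the grip force at its end, in the units of the state.
- arm.read_state(): the state, without advancing time (a new reading comes with each control period).
- imaging.get_image(name): name is "scene" or "top"; returns the picture (400x640x3 uint8, red, green, blue); there is no depth.
- imaging.camera_model(name): a dict with "K" (3x3 intrinsics, pixels), "k1" (the pictures are not rectified: a ray, as slopes to the right and down, at radius r is drawn at 1 + k1 r^2 times it, then the intrinsics apply), "R" (3x3) and "t" (3): a world point X has camera coordinates R X + t. Camera axes: x right, y down, z forward; pixel columns grow to the right and rows downward; lengths in m; the calibration is good to about 2 mm. A picture is of the moment at which its call begins. camera_model takes no time and is no camera call.
- arm.job_done(): hands the job in; it is judged then, once.
The state is a dict: "time_s": time; "q": joint angles; "qd": joint speeds; "effort": joint torques, N m; "tcp_pos": TCP position; "eef_rot": TCP orientation; "contact_force": force on the tool from outside, world axes, zero at the start; "ft_torque": the same for the moment, N m; "width": finger opening in m; "grasp_force": force on a finger pad.
Only numpy, scipy, OpenCV 4.12 (cv2) and the standard library are available. Lean on these libraries where they do the work, as an engineer would, in place of code of your own. Each camera call takes 0.05 s, during which the arm holds its last target. There are 200 camera calls.

## Task

Pack the three specimen channels away in the dissecting tray as an interlocking stack: set the yellow channel, open side up, in the tray right beside the green one and parallel to it, then set the blue channel, open side down, over the two so that one of its flanges stands in the green trough and the other in the yellow trough, fully home and level. The ends of all three should line up within 2 cm; set the channels down gently without dropping them, and leave the jar, the beaker and the magnifier where they are.

Things in the scene. Friction and masses are not known exactly. Their poses are not given: they have to be found in the camera images.
- tray: shallow open aluminium dissecting tray, 240 mm (its x) by 270 mm (its y), rim 24 mm high, walls and floor 4 mm thick; it does not move. Origin: centre of its underside, so the floor inside lies 4 mm above the origin; z up. The green channel lies in its +y half, the -y half is free
- green_channel: green plastic U-channel, 140 mm long (x), 66 wide (y), 40 high; web and flanges 8 mm thick; trough 50 wide, 32 deep, ends open; 0.15-0.27 kg. Loose, open side up in the tray, trough floor faced with cork. Origin: centre of its underside (outer face of the web), z up. Flange centres 29 mm either side of the origin in y; trough floor 8 mm above the origin
- yellow_channel: yellow plastic U-channel, 140 mm long (x), 66 wide (y), 40 high; web and flanges 8 mm thick; trough 50 wide, 32 deep, ends open; 0.15-0.27 kg. Loose, open side up on the bench left or right of the tray, cork-faced trough. Origin: centre of its underside, z up. Flange centres 29 mm either side of the origin in y; either flange can be pinched from above at mid-length, one finger in the trough
- blue_channel: blue plastic U-channel, 140 mm long (x), 66 wide (y), 40 high; web and flanges 8 mm thick; trough 50 wide, 32 deep, ends open; 0.15-0.27 kg. Loose, open side down on the bench on the tray's other side. Origin: centre, at the flange tips; z up, flat web on top. Fully home its origin is 8 mm above the others' and it spans their two neighbouring flanges, which may stand 0 to 34 mm apart
- jar: bystander: closed amber glass jar, 68 mm across, 100 mm tall, standing on the bench beyond the tray; origin at the centre of its underside, z up
- beaker: bystander: small glass beaker, 64 mm across, 80 mm tall, standing on the bench beyond the tray; origin at the centre of its underside, z up
- magnifier: bystander: hand magnifier lying flat on the bench beyond the tray, ring 82 mm across, 14 mm thick at the handle; origin on the bench under the centre of the ring, the handle runs 142 mm from there along its -y; z up
Mind the look-alikes: they are no part of the job. What is shaped like the yellow_channel but black or pink is not meant.

How it is judged:
By the outcome, as a careful person would: the job done as asked, in the order asked, and still so for the second after the job is handed in, with the robot touching nothing.
It also fails if it takes over 67 s, if anything falls off the work surface, if the arm or the gripper's body presses on something with over 40 N, if the wrist force passes 120 N, or if a joint passes its speed limit or range.

## Working session

There is one attempt and no reset: what is moved stays moved. The work goes in short steps, Python scripts to look and compute and a tool call to move; the robot and the scene stay as the last step left them, time stands still between calls to the robot, and variables do not carry over. Pictures are saved under pics/ and viewed, at most 11 in all, crops included, and the job is handed in when it is done.

Besides the shell and the picture viewer there is one more tool, called by a JSON object that holds its "name" and its "arguments". carry_out: Moves the arm, as the interface text tells. Its arguments: {"type":"object","properties":{"steps":{"type":"array","items":{"type":"array","items":{"type":"array","items":{"type":"number"}}}},"jaw":{"type":"number"},"force":{"type":"number"}},"required":["steps"]}

```bash
mkdir -p pics; python3 - <<'E'
from workcell import arm, imaging
import cv2,numpy as np
s=arm.read_state();print({k:np.round(v,3).tolist() for k,v in s.items()})
for n in("scene","top"):
    im=imaging.get_image(n);cv2.imwrite(f"pics/{n}0.png",im[:,:,::-1])
    m=imaging.camera_model(n);print(n,{k:np.round(v,3).tolist() for k,v in m.items()})
E
ls
```

```text
{'time_s': 0.0, 'q': [-1.266, 0.577, 0.025, 1.438, -0.015, 1.129, -0.057], 'qd': [0.001, 0.001, 0.001, 0.001, -0.0, 0.0, -0.001], 'effort': [-0.001, -76.575, 2.25, -28.598, 0.015, 0.013, 0.0], 'tcp_pos': [0.256, 0.624, 0.244], 'eef_rot': [0.193, 0.981, -0.001, -0.0], 'contact_force': [-0.334, -0.161, -0.071], 'ft_torque': [0.037, -0.025, -0.002], 'grasp_force': 0.0, 'width': 0.085}
scene {'K': [[451.95, 0.0, 313.617], [0.0, 451.95, 191.543], [0.0, 0.0, 1.0]], 'k1': -0.022, 'R': [[-0.697, 0.717, -0.012], [0.62, 0.595, -0.512], [-0.36, -0.364, -0.859]], 't': [0.396, -0.22, 1.54]}
top {'K': [[461.422, 0.0, 318.023], [0.0, 461.422, 196.324], [0.0, 0.0, 1.0]], 'k1': -0.118, 'R': [[0.019, -1.0, 0.008], [-0.995, -0.02, -0.096], [0.096, -0.006, -0.995]], 't': [-0.089, 0.504, 1.406]}
pics
```

View pics/top0.png

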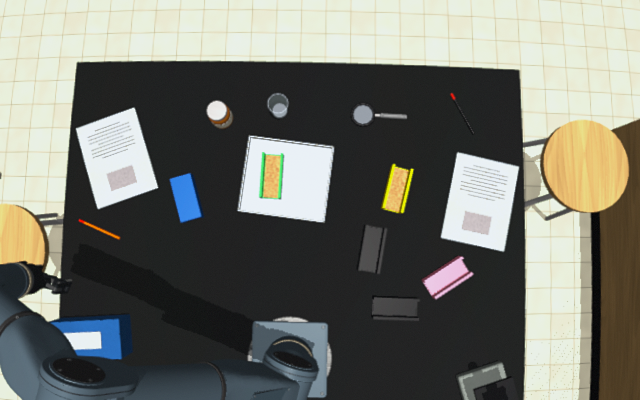

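View pics/scene0.png

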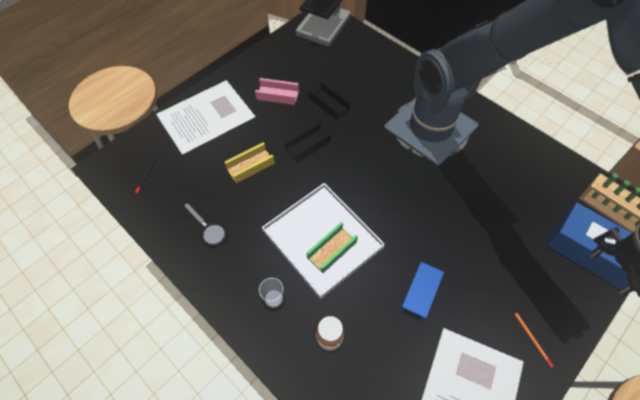

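The yellow-like candidates in the top view are yellow (397,188), black (373,249), black (395,307) and pink (447,277). Only (397,188) is yellow with cork, so that is the one meant. Green is at (272,176), in the tray, and blue at (185,198). I'll confirm with a crop and measure.

```bash
cat > h.py <<'E'
from workcell import arm, imaging
import cv2,numpy as np
def px2w(name,uv,z):
    m=imaging.camera_model(name);K=np.array(m["K"]);R=np.array(m["R"]);t=np.array(m["t"])
    p=cv2.undistortPoints(np.array(uv,float).reshape(-1,1,2),K,np.array([m["k1"],0,0,0.])).reshape(-1,2)
    d=np.c_[p,np.ones(len(p))]@R; c=-R.T@t
    return c+d*((z-c[2])/d[:,2])[:,None]
def w2px(name,X):
    m=imaging.camera_model(name);R=np.array(m["R"])
    return cv2.projectPoints(np.array(X,float).reshape(-1,3),cv2.Rodrigues(R)[0],np.array(m["t"]),np.array(m["K"]),np.array([m["k1"],0,0,0.]))[0].reshape(-1,2)
HUE=dict(green=(45,80),yellow=(24,36),blue=(100,125))
def mask(im,c,box,smin=120,vmin=60):
    h=cv2.cvtColor(im,cv2.COLOR_RGB2HSV);a,b=HUE[c]
    m=cv2.inRange(h,(a,smin,vmin),(b,255,255));o=np.zeros_like(m)
    x0,y0,x1,y1=box;o[y0:y1,x0:x1]=m[y0:y1,x0:x1];return o
def rect(name,m,z):
    ys,xs=np.nonzero(m);P=px2w(name,np.c_[xs,ys],z)[:,:2]
    r=cv2.minAreaRect((P*1000).astype(np.float32));return r,P.mean(0)
E
python3 - <<'E'
from h import *
im=imaging.get_image("top")
for n in("scene","top"):
    m=imaging.camera_model(n);print(n,-np.array(m["R"]).T@m["t"])
B=dict(green=(230,130,340,225),yellow=(370,150,430,225),blue=(160,160,215,235))
for c,z in(("green",.044),("yellow",.04),("blue",.04)):
    m=mask(im,c,B[c]);print(c,m.astype(bool).sum(),rect("top",m,z))
h=cv2.cvtColor(im,cv2.COLOR_RGB2HSV);w=cv2.inRange(h,(0,0,120),(180,70,255));o=np.zeros_like(w);o[130:228,230:342]=w[130:228,230:342]
print("tray",rect("top",o,.024))
cr=[cv2.resize(im[y0:y0+80,x0:x0+60],None,fx=4.4,fy=7.0*4.4/7,interpolation=cv2.INTER_NEAREST) for x0,y0 in((155,158),(242,136),(368,148))]
cv2.imwrite("pics/crop1.png",np.hstack(cr)[:,:,::-1])
E
```

```text
scene [0.96620724 0.40806537 1.21453294]
top [ 0.36869663 -0.07091841  1.44875863]
green 283 (((567.0789184570312, 66.80293273925781), (65.72496032714844, 139.87158203125), 87.82198333740234), array([0.56561282, 0.06929824]))
yellow 507 (((533.7225341796875, -323.0508117675781), (73.91815948486328, 149.05917358398438), 76.61878204345703), array([ 0.53378496, -0.32325506]))
blue 1116 (((492.98193359375, 330.4439697265625), (146.71530151367188, 74.82858276367188), 17.391056060791016), array([0.49266233, 0.33041307]))
tray (((561.3104248046875, 22.63885498046875), (272.77239990234375, 242.32957458496094), 83.58000183105469), array([0.55879981, 0.01435196]))
```

View pics/crop1.png

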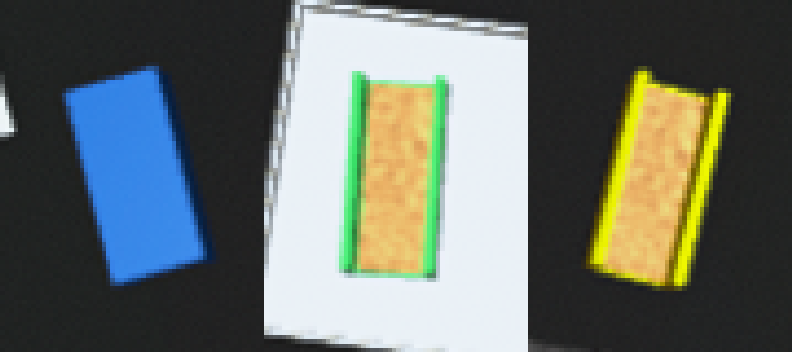

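The crop confirms the yellow channel with its cork trough at right, green in the tray, and blue with its flat web up. I'll refine using only the bright top faces.

```bash
cat >> h.py <<'E'
def fine(im,c,box,z,vmin,smin=120,name="top",k=6):
    x0,y0,x1,y1=box;cr=cv2.resize(im[y0:y1,x0:x1],None,fx=k,fy=k,interpolation=cv2.INTER_CUBIC)
    h=cv2.cvtColor(cr,cv2.COLOR_RGB2HSV);a,b=HUE[c];m=cv2.inRange(h,(a,smin,vmin),(b,255,255))
    m=cv2.morphologyEx(m,cv2.MORPH_OPEN,np.ones((5,5)))
    ys,xs=np.nonzero(m);uv=np.c_[(xs+.5)/k-.5+x0,(ys+.5)/k-.5+y0]
    P=px2w(name,uv,z)[:,:2];r=cv2.minAreaRect((P*1000).astype(np.float32))
    (cx,cy),(w,hh),a=r;a=a if w>hh else a+90   # direction of long side, deg from x
    a=(a+90)%180-90
    return np.round([cx,cy,max(w,hh),min(w,hh),a],1)
E
python3 - <<'E'
from h import *
im=imaging.get_image("top")
B=dict(green=(255,140,295,210),yellow=(375,155,425,220),blue=(160,165,210,230))
for c,z,vs in(("green",.044,(120,160,190)),("yellow",.04,(120,160,190,210)),("blue",.04,(120,150,180))):
    for v in vs: print(c,v,fine(im,c,B[c],z,v))
x=im[188,375:420];print(x.tolist())
x=im[176,255:290];print(x.tolist())
E
```

```text
green 120 [567.2  66.7 140.2  65.9  -2. ]
green 160 [567.2  66.7 140.2  65.9  -2. ]
green 190 [568.1  66.9 138.5  65.5  -2. ]
yellow 120 [ 533.6 -323.8  146.9   70.6  -13.3]
yellow 160 [ 533.6 -324.   144.7   68.2  -13.3]
yellow 190 [ 533.7 -323.9  143.4   66.5  -13.2]
yellow 210 [ 533.7 -323.9  142.2   65.5  -13.3]
blue 120 [493.2 331.9 143.2  69.6  17.3]
blue 150 [493.3 332.  141.7  68.2  17.3]
blue 180 [493.3 332.1 140.3  66.6  17.2]
[[34, 35, 35], [34, 34, 35], [35, 35, 36], [34, 34, 35], [33, 33, 34], [35, 36, 35], [35, 35, 35], [36, 35, 36], [33, 32, 34], [31, 29, 29], [67, 56, 14], [125, 118, 0], [216, 226, 0], [236, 243, 0], [236, 235, 47], [236, 209, 99], [235, 192, 112], [236, 192, 111], [232, 180, 104], [224, 166, 95], [223, 164, 94], [232, 181, 104], [236, 202, 116], [236, 193, 111], [235, 182, 105], [236, 185, 106], [235, 181, 106], [237, 194, 115], [237, 205, 119], [181, 148, 53], [119, 102, 0], [194, 200, 0], [236, 244, 0], [236, 243, 0], [111, 118, 27], [36, 38, 33], [33, 33, 35], [32, 31, 30], [33, 34, 33], [34, 34, 33], [35, 35, 34], [34, 34, 33], [34, 35, 33], [35, 35, 34], [35, 38, 37]]
[[234, 241, 246], [234, 241, 246], [234, 240, 246], [235, 241, 247], [223, 240, 239], [149, 239, 183], [79, 239, 123], [57, 216, 101], [58, 143, 65], [171, 174, 91], [238, 190, 110], [237, 192, 111], [236, 189, 110], [236, 186, 107], [232, 174, 99], [228, 171, 97], [232, 182, 104], [237, 200, 117], [236, 203, 116], [233, 184, 105], [232, 175, 100], [236, 186, 108], [238, 201, 114], [222, 216, 118], [147, 230, 120], [80, 240, 121], [65, 207, 101], [136, 169, 157], [218, 228, 235], [235, 241, 247], [234, 241, 246], [234, 240, 246], [234, 241, 246], [234, 240, 246], [234, 240, 246]]
```

```bash
cat >> h.py <<'E'
from scipy.spatial.transform import Rotation as Ro
def go(x,y,z,yaw):  # tool-y line at yaw deg; prints shift (tool axes) and turn
    s=arm.read_state();R=Ro.from_quat(s["eef_rot"]).as_matrix()
    d=R.T@(np.array([x,y,z])-s["tcp_pos"]);cur=np.degrees(np.arctan2(R[1,1],R[0,1]))
    turn=-((yaw-cur+90)%180-90)
    print("shift",np.round(d,4).tolist(),"turn",round(turn,2),"cur yaw",round(cur,2),"t",s["time_s"],"q",np.round(s["q"],2).tolist())
E
python3 -c "
from h import *
go(.5,.2,.244,76.7);go(.527,-.352,.2,76.7);go(.527,-.352,.2,76.7)"
```

```text
shift [-0.3869, -0.3002, 0.0011] turn -8.97 cur yaw 67.73 t 0.2 q [-1.27, 0.58, 0.02, 1.44, -0.02, 1.13, -0.06]
shift [-0.6211, -0.8007, 0.0456] turn -8.97 cur yaw 67.73 t 0.2 q [-1.27, 0.58, 0.02, 1.44, -0.02, 1.13, -0.06]
shift [-0.6211, -0.8007, 0.0456] turn -8.97 cur yaw 67.73 t 0.2 q [-1.27, 0.58, 0.02, 1.44, -0.02, 1.13, -0.06]
```

{"name": "carry_out", "arguments": {"steps": [[[-0.387,-0.3,0,-9],[-0.387,-0.3,0,-9],[-0.387,-0.3,0,-9],[-0.387,-0.3,0,-9],[-0.387,-0.3,0,-9],[-0.387,-0.3,0,-9],[-0.387,-0.3,0,-9],[-0.387,-0.3,0,-9],[-0.387,-0.3,0,-9],[-0.387,-0.3,0,-9]]], "jaw": -0.1, "force": 60}}

```text
time_s: 1.03
tcp_pos: [0.4644, 0.2616, 0.2454]
eef_rot: [0.116, 0.993, 0.0, 0.0]
contact_force: [1.6, -0.5, -0.6]
width: 0.0384
grasp_force: 0.0
```

```bash
python3 -c "
from h import *
go(.527,-.352,.2,76.7)"
```

```text
shift [-0.2018, -0.5829, 0.0454] turn 0.03 cur yaw 76.73 t 1.0333 q [-0.63, 0.36, 0.04, 1.81, -0.02, 0.96, 0.75]
```

{"name": "carry_out", "arguments": {"steps": [[[-0.2,-0.58,0.04,0],[-0.2,-0.58,0.04,0],[-0.2,-0.58,0.04,0],[-0.2,-0.58,0.04,0],[-0.2,-0.58,0.04,0],[-0.2,-0.58,0.04,0],[-0.2,-0.58,0.04,0],[-0.2,-0.58,0.04,0],[-0.2,-0.58,0.04,0],[-0.2,-0.58,0.04,0]]]}}

```text
time_s: 1.87
tcp_pos: [0.5053, -0.1522, 0.2182]
eef_rot: [0.116, 0.993, 0.0, 0.0]
contact_force: [1.3, 0.4, 0.2]
width: 0.0385
grasp_force: 0.0
```

```bash
python3 -c "
from h import *
go(.527,-.352,.15,76.7)"
```

```text
shift [-0.067, -0.1895, 0.0682] turn 0.03 cur yaw 76.73 t 1.8667 q [0.1, 0.39, 0.14, 1.87, -0.07, 0.89, 1.62]
```

{"name": "carry_out", "arguments": {"steps": [[[-0.067,-0.19,0.068,0],[-0.067,-0.19,0.068,0],[-0.067,-0.19,0.068,0],[-0.067,-0.19,0.068,0],[-0.067,-0.19,0.068,0],[-0.067,-0.19,0.068,0],[-0.067,-0.19,0.068,0],[-0.067,-0.19,0.068,0],[-0.067,-0.19,0.068,0],[-0.067,-0.19,0.068,0]]]}}

```text
time_s: 2.7
tcp_pos: [0.5278, -0.3487, 0.1508]
eef_rot: [0.114, 0.993, 0.0, 0.0]
contact_force: [-0.9, -0.9, -0.2]
width: 0.038
grasp_force: 0.0
```

```bash
python3 -c "
from h import *
go(.527,-.352,.03,76.7)
im=imaging.get_image('scene');cv2.imwrite('pics/s1.png',cv2.resize(im[80:240,150:350],None,fx=3,fy=3)[:,:,::-1])"
```

```text
shift [0.0001, -0.0035, 0.1208] turn 0.15 cur yaw 76.85 t 2.7 q [0.43, 0.61, 0.13, 1.68, -0.1, 0.87, 1.94]
```

View pics/s1.png

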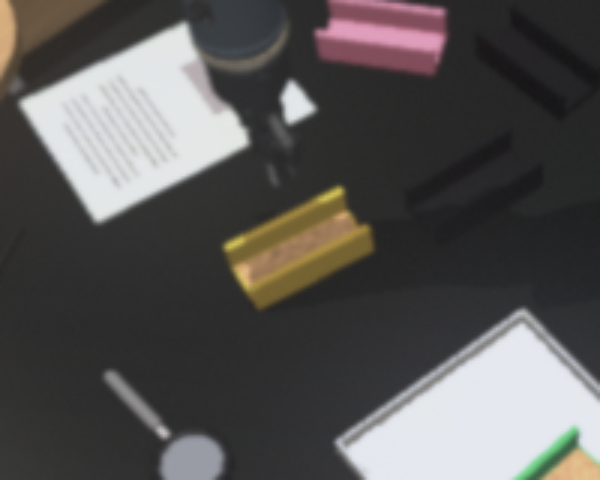

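The gripper hangs above the yellow channel's -y flange (crop about (275,170)). Next I go down, pausing at 0.06 to check the position.

{"name": "carry_out", "arguments": {"steps": [[[0,0,0.03,0],[0,0,0.06,0],[0,0,0.08,0],[0,0,0.08,0],[0,0,0.08,0],[0,0,0.08,0]]]}}

```text
time_s: 3.25
tcp_pos: [0.528, -0.3505, 0.0718]
eef_rot: [0.115, 0.993, -0.0, 0.001]
contact_force: [0.7, 0.3, -0.2]
width: 0.0385
grasp_force: 0.0
```

```bash
python3 -c "
from h import *
go(.527,-.352,.029,76.7)"
```

```text
shift [0.0007, -0.0017, 0.0428] turn 0.06 cur yaw 76.76 t 3.25 q [0.44, 0.7, 0.11, 1.74, -0.12, 0.7, 1.96]
```

{"name": "carry_out", "arguments": {"steps": [[[0,-0.001,0.02,0],[0,-0.0015,0.035,0],[0,-0.0015,0.043,0],[0,-0.0015,0.043,0],[0,-0.0015,0.043,0]]]}}

```text
time_s: 3.67
tcp_pos: [0.5272, -0.3521, 0.0282]
eef_rot: [0.116, 0.993, -0.0, 0.0]
contact_force: [0.1, -0.1, 0.5]
width: 0.0384
grasp_force: 0.0
```

{"name": "carry_out", "arguments": {"steps": [[[0,0,0,0],[0,0,0,0],[0,0,0,0],[0,0,0,0],[0,0,0,0],[0,0,0,0],[0,0,0,0],[0,0,0,0]]], "jaw": -1, "force": 60}}

```text
time_s: 4.33
tcp_pos: [0.5274, -0.3523, 0.0284]
eef_rot: [0.116, 0.993, -0.0, 0.001]
contact_force: [0.3, 0.5, 6.2]
width: 0.0073
grasp_force: 59.9
```

{"name": "carry_out", "arguments": {"steps": [[[0,0,-0.005,0],[0,0,-0.015,0],[0,0,-0.03,0],[0,0,-0.05,0],[0,0,-0.07,0],[0,0,-0.08,0],[0,0,-0.08,0],[0,0,-0.08,0]]]}}

```text
time_s: 5.0
tcp_pos: [0.5268, -0.3519, 0.1075]
eef_rot: [0.116, 0.993, -0.0, 0.0]
contact_force: [0.6, 0.4, -2.9]
width: 0.0071
grasp_force: 58.8
```

```bash
python3 - <<'E'
from h import *
im=imaging.get_image('scene');cv2.imwrite('pics/s2.png',cv2.resize(im[80:280,150:400],None,fx=3,fy=3)[:,:,::-1])
# target: centre (564.4,-7.1); flange -29 along channel y (88deg)
a=np.radians(88);c=np.array([.5644,-.0071])-.029*np.array([np.cos(a),np.sin(a)]);print(c)
go(c[0],c[1],.11,88)
im=imaging.get_image('top');print(fine(im,'yellow',(375,155,425,220),.12,190))
E
```

```text
[ 0.56338791 -0.03608233]
shift [0.0364, 0.3155, -0.0032] turn -11.27 cur yaw 76.73 t 5.05 q [0.44, 0.66, 0.12, 1.71, -0.11, 0.78, 1.95]
[ 550.4 -300.5  148.4   56.9  -35.4]
```

View pics/s2.png

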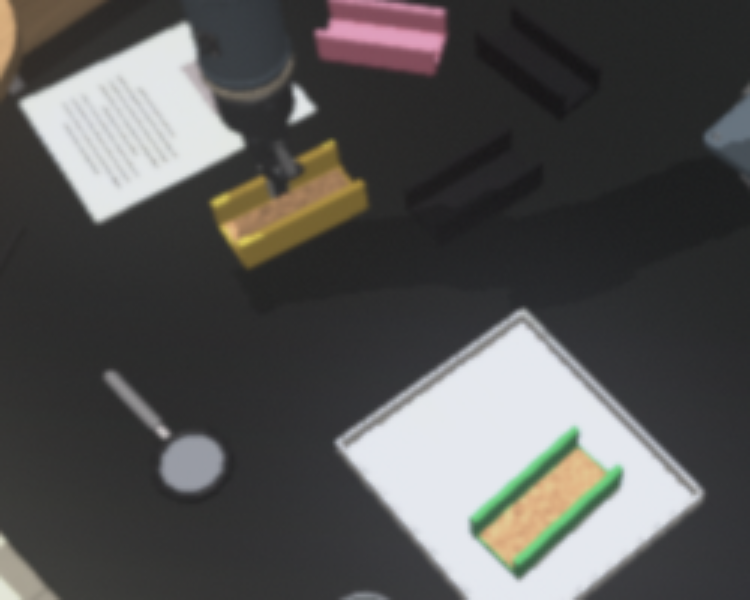

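The yellow channel is held by its far flange, level, at crop (290,200). I move it over the tray.

{"name": "carry_out", "arguments": {"steps": [[[0.005,0.04,-0.003,-2],[0.01,0.075,-0.003,-4],[0.014,0.11,-0.003,-6],[0.018,0.145,-0.003,-8],[0.022,0.18,-0.003,-10],[0.025,0.215,-0.003,-11.3],[0.029,0.25,-0.003,-11.3],[0.033,0.285,-0.003,-11.3],[0.036,0.31,-0.003,-11.3],[0.036,0.316,-0.003,-11.3]]]}}

```text
time_s: 5.93
tcp_pos: [0.564, -0.0297, 0.1089]
eef_rot: [0.014, 1.0, 0.001, -0.001]
contact_force: [0.5, 0.4, -2.5]
width: 0.007
grasp_force: 59.1
```

{"name": "carry_out", "arguments": {"steps": [[[0,0,0,0],[0,0,0,0],[0,0,0,0],[0,0,0,0],[0,0,0,0]]]}}

```text
time_s: 6.35
tcp_pos: [0.564, -0.0377, 0.1101]
eef_rot: [0.018, 1.0, -0.0, -0.0]
contact_force: [0.2, -0.2, -2.2]
width: 0.007
grasp_force: 59.1
```

```bash
python3 - <<'E'
from h import *
go(.5634,-.0361,.0325,88)
im=imaging.get_image('top');cv2.imwrite('pics/t3.png',cv2.resize(im[120:240,220:380],None,fx=4,fy=4)[:,:,::-1])
print(fine(im,'green',(255,140,295,210),.044,160))
E
```

```text
shift [0.0006, 0.0016, 0.0776] turn -0.11 cur yaw 87.89 t 6.35 q [-0.08, 0.57, 0.1, 1.89, -0.09, 0.68, 1.61]
[568.2  93.9 140.2  12.3  -1.8]
```

View pics/t3.png

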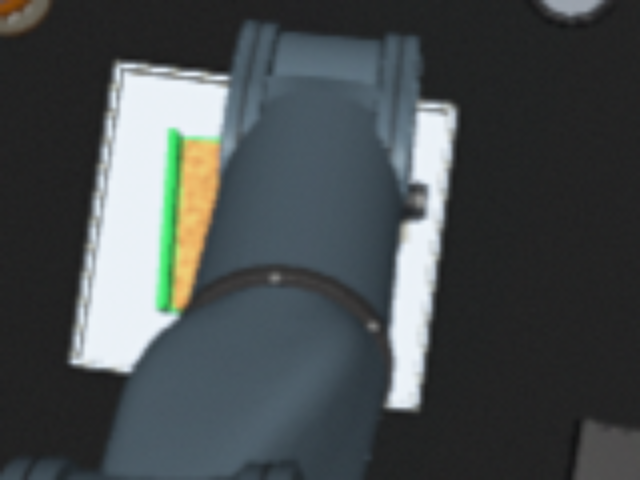

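{"name": "carry_out", "arguments": {"steps": [[[0,0.001,0.02,0],[0,0.0015,0.04,0],[0,0.0015,0.055,0],[0,0.0015,0.062,0],[0,0.0015,0.067,0],[0,0.0015,0.067,0],[0,0.0015,0.067,0]]]}}

```text
time_s: 6.98
tcp_pos: [0.5646, -0.0348, 0.0436]
eef_rot: [0.017, 1.0, -0.0, 0.0]
contact_force: [-0.3, -0.6, -1.7]
width: 0.0067
grasp_force: 58.9
```

```bash
python3 - <<'E'
from h import *
go(.5634,-.0361,.0325,88)
im=imaging.get_image('scene');cv2.imwrite('pics/s4.png',cv2.resize(im[150:300,240:400],None,fx=4,fy=4)[:,:,::-1])
E
```

```text
shift [0.0012, -0.0013, 0.0111] turn 0.0 cur yaw 88.0 t 6.9833 q [-0.08, 0.67, 0.08, 1.94, -0.1, 0.53, 1.61]
```

View pics/s4.png

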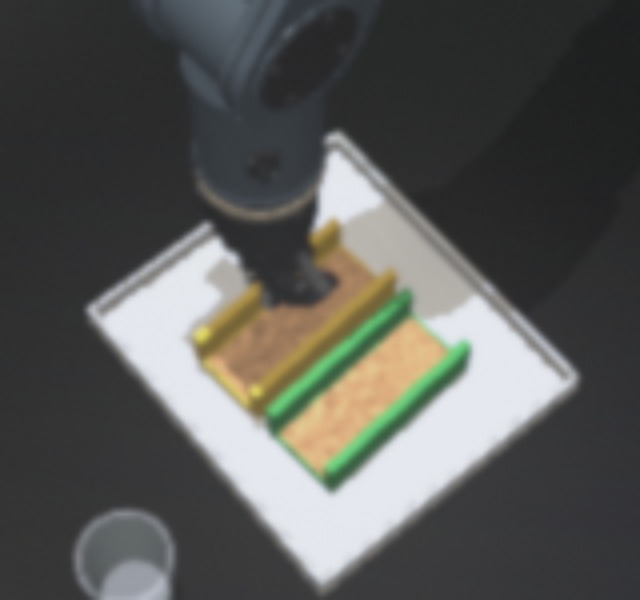

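Yellow hangs about 1 cm above the tray, parallel to green and beside it with aligned ends. I lower it gently.

{"name": "carry_out", "arguments": {"steps": [[[0.001,-0.001,0.003,0],[0.001,-0.001,0.006,0],[0.001,-0.001,0.008,0],[0.001,-0.001,0.01,0],[0.001,-0.001,0.01,0],[0.001,-0.001,0.01,0]]]}}

```text
time_s: 7.53
tcp_pos: [0.5632, -0.0355, 0.033]
eef_rot: [0.017, 1.0, -0.0, -0.0]
contact_force: [-0.7, 0.4, -1.7]
width: 0.0067
grasp_force: 59.0
```

{"name": "carry_out", "arguments": {"steps": [[[0,0,0.001,0],[0,0,0.001,0],[0,0,0.002,0],[0,0,0.002,0]]]}}

```text
time_s: 7.87
tcp_pos: [0.5634, -0.0356, 0.0324]
eef_rot: [0.017, 1.0, 0.0, 0.0]
contact_force: [-4.2, 0.8, 14.8]
width: 0.0069
grasp_force: 61.5
```

{"name": "carry_out", "arguments": {"steps": [[[0,0,-0.001,0],[0,0,-0.001,0]]]}}

```text
time_s: 8.03
tcp_pos: [0.5635, -0.0355, 0.0325]
eef_rot: [0.017, 1.0, -0.0, 0.0]
contact_force: [0.4, 0.4, -1.8]
width: 0.0069
grasp_force: 59.0
```

{"name": "carry_out", "arguments": {"steps": [[[0,0,0,0],[0,0,0,0],[0,0,0,0],[0,0,0,0],[0,0,0,0],[0,0,0,0]]], "jaw": -0.3}}

```text
time_s: 8.53
tcp_pos: [0.5633, -0.0356, 0.0321]
eef_rot: [0.017, 1.0, -0.0, -0.0]
contact_force: [-0.6, -0.8, -0.6]
width: 0.0299
grasp_force: 0.0
```

{"name": "carry_out", "arguments": {"steps": [[[0,0,-0.02,0],[0,0,-0.05,0],[0,0,-0.09,0],[0,0,-0.13,0],[0,0,-0.13,0],[0,0,-0.13,0]]]}}

```text
time_s: 9.03
tcp_pos: [0.5646, -0.0356, 0.1647]
eef_rot: [0.017, 1.0, 0.0, 0.003]
contact_force: [-0.0, 0.2, -0.9]
width: 0.0296
grasp_force: 0.0
```

```bash
python3 - <<'E'
from h import *
print(arm.read_state()['contact_force'])
go(.4933,.332,.15,107.2)
E
```

```text
[-0.0241588   0.18357079 -0.88704608]
shift [0.0841, 0.3649, 0.0144] turn -19.18 cur yaw 88.02 t 9.0333 q [-0.1, 0.5, 0.12, 1.84, -0.08, 0.8, 1.6]
```

{"name": "carry_out", "arguments": {"steps": [[[0.084,0.365,0.014,-19.2],[0.084,0.365,0.014,-19.2],[0.084,0.365,0.014,-19.2],[0.084,0.365,0.014,-19.2],[0.084,0.365,0.014,-19.2],[0.084,0.365,0.014,-19.2],[0.084,0.365,0.014,-19.2],[0.084,0.365,0.014,-19.2],[0.084,0.365,0.014,-19.2],[0.084,0.365,0.014,-19.2]]], "jaw": 1}}

```text
time_s: 9.87
tcp_pos: [0.4872, 0.3424, 0.1463]
eef_rot: [-0.155, 0.988, 0.002, -0.001]
contact_force: [-0.1, 2.2, 0.2]
width: 0.0859
grasp_force: 0.0
```

{"name": "carry_out", "arguments": {"steps": [[[0,0,0,0],[0,0,0,0],[0,0,0,0],[0,0,0,0]]]}}

```text
time_s: 10.2
tcp_pos: [0.4925, 0.3302, 0.1479]
eef_rot: [-0.148, 0.989, -0.001, -0.0]
contact_force: [-0.1, -0.5, -0.1]
width: 0.0856
grasp_force: 0.0
```

```bash
python3 - <<'E'
from h import *
go(.4933,.332,.022,107.2)
im=imaging.get_image('top')
print('g',fine(im,'green',(255,140,295,210),.044,160),'y',fine(im,'yellow',(275,140,330,210),.044,190),'y210',fine(im,'yellow',(275,140,330,210),.044,210))
cv2.imwrite('pics/t5.png',cv2.resize(im[100:260,140:380],None,fx=3,fy=3)[:,:,::-1])
E
```

```text
shift [-0.0014, 0.0016, 0.1259] turn -0.13 cur yaw 107.07 t 10.2 q [-0.69, 0.55, 0.03, 1.78, -0.02, 0.81, 1.22]
g [567.   66.8 139.7  65.9  -2.1] y [565.    7.8 141.3  93.6  -2.1] y210 [565.    7.8 141.3  93.6  -2.1]
```

View pics/t5.png

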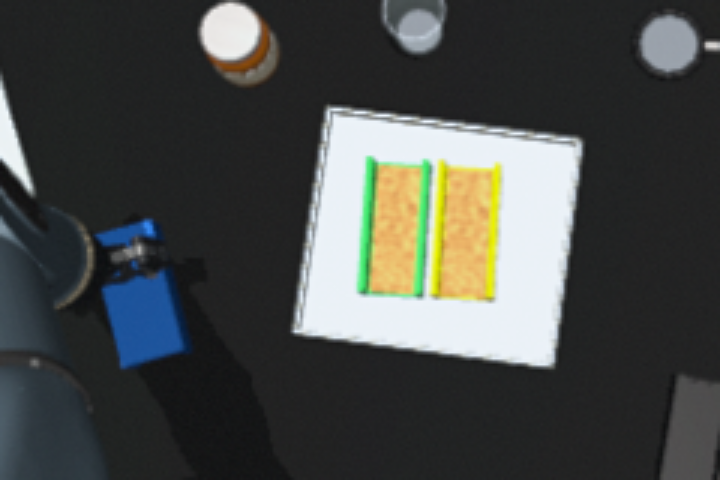

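Yellow lies beside green in the tray, parallel with aligned ends and about a 7 mm gap (crop x 435). The gripper is over blue at (140,290). I grasp blue now.

{"name": "carry_out", "arguments": {"steps": [[[-0.001,0.001,0.03,0],[-0.001,0.0015,0.06,0],[-0.001,0.0015,0.08,0],[-0.001,0.0015,0.08,0],[-0.001,0.0015,0.08,0]]]}}

```text
time_s: 10.67
tcp_pos: [0.4924, 0.3327, 0.0678]
eef_rot: [-0.149, 0.989, -0.001, -0.001]
contact_force: [0.9, -0.4, 0.1]
width: 0.0849
grasp_force: 0.0
```

```bash
python3 - <<'E'
from h import *
go(.4933,.332,.022,107.2)
E
```

```text
shift [-0.0007, -0.0009, 0.0458] turn -0.05 cur yaw 107.15 t 10.6667 q [-0.69, 0.66, 0.02, 1.85, -0.02, 0.64, 1.22]
```

{"name": "carry_out", "arguments": {"steps": [[[0,-0.001,0.01,0],[0,-0.001,0.02,0],[0,-0.001,0.03,0],[0,-0.001,0.04,0],[0,-0.001,0.046,0],[0,-0.001,0.046,0],[0,-0.001,0.046,0]]]}}

```text
time_s: 11.25
tcp_pos: [0.4925, 0.3328, 0.0217]
eef_rot: [-0.15, 0.989, -0.0, -0.0]
contact_force: [0.4, -0.4, 0.3]
width: 0.0856
grasp_force: 0.0
```

{"name": "carry_out", "arguments": {"steps": [[[0,0,0,0],[0,0,0,0],[0,0,0,0],[0,0,0,0],[0,0,0,0],[0,0,0,0]]], "jaw": -1, "force": 40}}

```text
time_s: 11.75
tcp_pos: [0.493, 0.3331, 0.0228]
eef_rot: [-0.15, 0.989, 0.0, 0.0]
contact_force: [-0.7, -0.2, 5.9]
width: 0.066
grasp_force: 45.8
```

{"name": "carry_out", "arguments": {"steps": [[[0,0,-0.005,0],[0,0,-0.015,0],[0,0,-0.035,0],[0,0,-0.06,0],[0,0,-0.085,0],[0,0,-0.1,0],[0,0,-0.1,0],[0,0,-0.1,0]]]}}

```text
time_s: 12.42
tcp_pos: [0.4929, 0.3331, 0.1231]
eef_rot: [-0.15, 0.989, 0.0, 0.001]
contact_force: [0.3, -0.2, -2.5]
width: 0.0651
grasp_force: 45.4
```

```bash
python3 - <<'E'
from h import *
im=imaging.get_image('scene');cv2.imwrite('pics/s6.png',cv2.resize(im[180:350,330:500],None,fx=3,fy=3)[:,:,::-1])
im=imaging.get_image('top')
print('y',fine(im,'yellow',(286,140,330,210),.044,190))
go(.566,.0302,.122,88)
E
```

```text
y [565.3  -9.8 142.8  63.9   1.3]
shift [0.0189, -0.3107, -0.0005] turn 19.23 cur yaw 107.23 t 12.5167 q [-0.69, 0.59, 0.02, 1.8, -0.02, 0.75, 1.22]
```

View pics/s6.png

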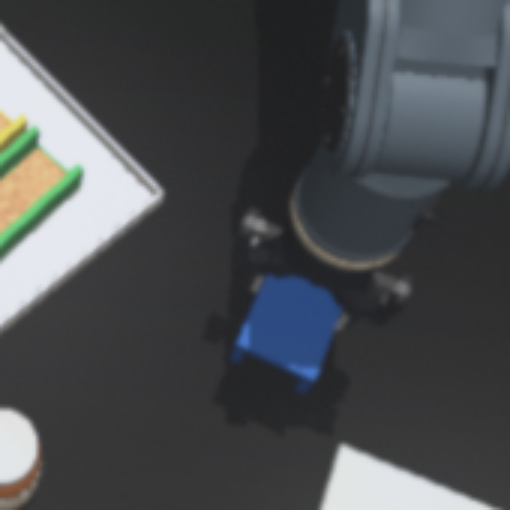

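Blue is held level between the fingers at crop (290,325). I carry it over the stack.

{"name": "carry_out", "arguments": {"steps": [[[0.002,-0.035,0,3],[0.004,-0.07,0,6],[0.006,-0.105,0,9],[0.008,-0.14,0,12],[0.01,-0.175,0,15],[0.013,-0.21,0,17.5],[0.015,-0.245,0,19.2],[0.017,-0.28,0,19.2],[0.019,-0.305,0,19.2],[0.019,-0.311,0,19.2]]]}}

```text
time_s: 13.35
tcp_pos: [0.5665, 0.024, 0.1209]
eef_rot: [0.02, 1.0, -0.002, -0.001]
contact_force: [-0.5, -0.2, -2.3]
width: 0.0651
grasp_force: 45.5
```

{"name": "carry_out", "arguments": {"steps": [[[0,0,0,0],[0,0,0,0],[0,0,0,0],[0,0,0,0],[0,0,0,0]]]}}

```text
time_s: 13.77
tcp_pos: [0.5664, 0.0318, 0.122]
eef_rot: [0.016, 1.0, 0.0, -0.0]
contact_force: [0.9, -0.4, -2.8]
width: 0.0649
grasp_force: 45.5
```

```bash
python3 - <<'E'
from h import *
go(.566,.0302,.064,88)
E
```

```text
shift [0.0003, -0.0016, 0.058] turn 0.15 cur yaw 88.15 t 13.7667 q [-0.2, 0.56, 0.09, 1.88, -0.08, 0.71, 1.47]
```

{"name": "carry_out", "arguments": {"steps": [[[0,-0.001,0.02,0.1],[0,-0.0015,0.035,0.1],[0,-0.0015,0.045,0.1],[0,-0.0015,0.05,0.1],[0,-0.0015,0.05,0.1],[0,-0.0015,0.05,0.1]]]}}

```text
time_s: 14.27
tcp_pos: [0.5667, 0.029, 0.0724]
eef_rot: [0.018, 1.0, -0.0, -0.0]
contact_force: [-0.7, -0.5, -1.0]
width: 0.0653
grasp_force: 45.5
```

```bash
python3 - <<'E'
from h import *
go(.566,.0302,.0345,88)
im=imaging.get_image('scene');cv2.imwrite('pics/s7.png',cv2.resize(im[150:300,240:400],None,fx=4,fy=4)[:,:,::-1])
E
```

```text
shift [0.0008, 0.0012, 0.0379] turn -0.06 cur yaw 87.94 t 14.2667 q [-0.19, 0.63, 0.08, 1.92, -0.08, 0.6, 1.48]
```

View pics/s7.png

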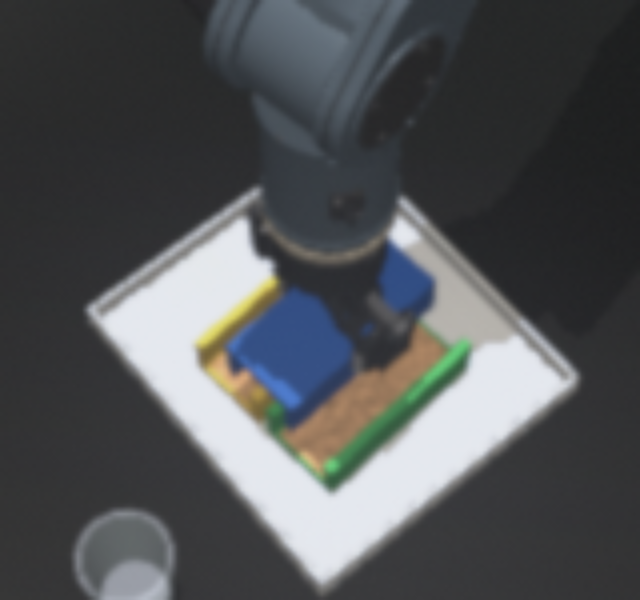

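Blue is centred over the neighbouring flanges (crop (275,410)), with its flanges above the two troughs. I lower it.

{"name": "carry_out", "arguments": {"steps": [[[0,0.001,0.008,0],[0,0.001,0.016,0],[0,0.001,0.024,0],[0,0.001,0.03,0],[0,0.001,0.034,0],[0,0.001,0.034,0],[0,0.001,0.034,0]]]}}

```text
time_s: 14.9
tcp_pos: [0.5665, 0.0297, 0.0378]
eef_rot: [0.018, 1.0, -0.0, -0.0]
contact_force: [0.2, -0.1, -1.6]
width: 0.0653
grasp_force: 45.5
```

{"name": "carry_out", "arguments": {"steps": [[[0,0,0.001,0],[0,0,0.002,0],[0,0,0.003,0],[0,0,0.004,0],[0,0,0.004,0]]]}}

```text
time_s: 15.32
tcp_pos: [0.5668, 0.0297, 0.0348]
eef_rot: [0.018, 1.0, 0.0, 0.0]
contact_force: [-2.1, 0.2, 4.9]
width: 0.065
grasp_force: 46.2
```

{"name": "carry_out", "arguments": {"steps": [[[0,0,0,0],[0,0,0,0],[0,0,0,0],[0,0,0,0],[0,0,0,0]]], "jaw": 0.8}}

```text
time_s: 15.73
tcp_pos: [0.5667, 0.0297, 0.0342]
eef_rot: [0.018, 1.0, -0.0, 0.0]
contact_force: [0.4, -0.6, -0.6]
width: 0.0769
grasp_force: 0.0
```

{"name": "carry_out", "arguments": {"steps": [[[0,0,-0.01,0],[0,0,-0.025,0],[0,0,-0.05,0],[0,0,-0.085,0],[0,0,-0.12,0],[0,0,-0.15,0],[0,0,-0.15,0]]]}}

```text
time_s: 16.32
tcp_pos: [0.5695, 0.0297, 0.1909]
eef_rot: [0.018, 1.0, 0.001, 0.005]
contact_force: [1.6, -0.1, -0.3]
width: 0.077
grasp_force: 0.0
```

{"name": "carry_out", "arguments": {"steps": [[[0,0.3,-0.15,0],[0,0.3,-0.15,0],[0,0.3,-0.15,0],[0,0.3,-0.15,0],[0,0.3,-0.15,0],[0,0.3,-0.15,0],[0,0.3,-0.15,0],[0,0.3,-0.15,0],[0,0.3,-0.15,0],[0,0.3,-0.15,0]]]}}

```text
time_s: 17.15
tcp_pos: [0.5767, 0.3329, 0.3351]
eef_rot: [0.016, 1.0, 0.001, 0.0]
contact_force: [0.1, -0.8, -0.8]
width: 0.0765
grasp_force: 0.0
```

```bash
python3 - <<'E'
from h import *
a=imaging.get_image('scene');b=imaging.get_image('top')
print('blue',fine(b,'blue',(250,140,330,215),.052,150))
print('g/y',fine(b,'green',(255,140,295,210),.044,160),fine(b,'yellow',(286,140,330,210),.044,190))
cv2.imwrite('pics/f8.png',np.hstack([cv2.resize(a[170:290,250:390],(400,343)),cv2.resize(b[130:230,225:342],(400,343))])[:,:,::-1])
E
```

```text
blue [565.6  29.4 140.2  65.1  -1.7]
g/y [568.2  93.9 140.2  12.4  -1.5] [563.6 -22.8 140.6  32.6  -1.7]
```

View pics/f8.png

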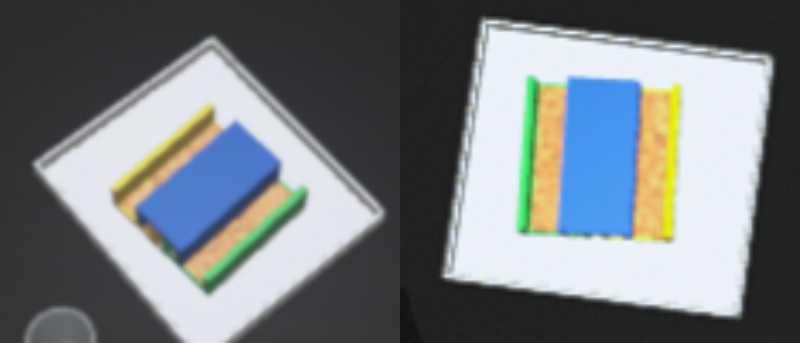

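Blue sits level across both channels, at crop (600,160) in the top view. The ends agree within about 5 mm, and its measured size matches the home height. I hand it in.

```bash
python3 -c "
from workcell import arm
print(arm.job_done())"
```

```text
the job is handed in; nothing more can be done
None
```

The three channels are stacked in the tray: yellow open side up beside green with a gap of about 7 mm, blue resting home and level over both, ends within about 5 mm of each other; I handed the job in at about 17 s without touching the jar, beaker or magnifier.

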